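# Re-bay the kiln-prop tote and load it

## Robot

A 7-joint arm with a two-finger parallel gripper is mounted at the origin on the work surface. World frame = base frame: x ahead of the robot, y to its left, z up, the work surface at z = 0. Lengths are in m, angles in degrees, forces in N, time in s.
With the tool pointing down it reaches from about 0.35 to 0.775 m from the base axis. Payload 3.1 kg.
Tool frame: the origin (TCP) lies on the centre line of the jaws, within the pads' length; the fingertips stand 17 mm ahead of it and the grasp point (between the pads) lies 2 mm behind it (robot.tip_reach is the distance from the TCP to the fingertips, in m); z points along the fingers, y is the line along which they close (so a half turn about z gives the same grasp; the last joint's range is limited). The gripper opens to 85 mm and grips with 20 to 120 N. Pads are 22 mm wide; open, the fingers measure 114 mm over their backs; the gripper's body (76 mm by 85 mm) begins 54 mm behind the grasp point. The pads swing forward as they close: fully open they stand 13 mm farther back than shut.
Start: joints at [67.282, 17.813, 0.802, 86.603, -0.252, 75.585, -1.558], TCP at [0.191, -0.516, 0.248] pointing down, gripper open.
Joint ranges: [-154.91, 154.91], [-16.99, 109.72], [-72.82, 74.43], [7.12, 147.25], [-82.49, 262.49], [11.32, 116.49], [-174.64, 174.64]. Speed limits (degrees/s): [159.86, 159.86, 180, 180, 180, 180, 180].

## Interface

Orientations are given as [roll, pitch, yaw] about the fixed x, y, z axes, in that order (R = Rz(yaw) Ry(pitch) Rx(roll)).
In Python, from station import robot, fingers, vision, workorder, recognise gives the robot as it stands. Calls block until the motion is done:
- robot.move_to(position, orientation): joint-space move of the TCP to a pose.
- robot.line_to(position, orientation=None, velocity=0.15, f_stop=None): straight line of the TCP; orientation=None keeps the orientation; velocity is the mean speed in m/s. With f_stop (N) it stops when the force on the tool has changed by that much, and returns True; else False.
- robot.move_j(angles): joint-space move.
- fingers.gripper_to(opening, force=None): opening from 0.0 (shut) to 1.0 (fully open); force is the grip in N (None keeps the last); returns when the fingers have stopped.
- robot.pause(seconds).
- robot.inverse_kinematics(position, orientation): joint angles nearest the present ones, or None.
- vision.grab_frame(name): name is "side" or "top"; returns the picture (420x560x3 uint8, red, green, blue); there is no depth.
- vision.calibration(name): a dict with "mtx" (3x3 intrinsics, pixels), "extrinsics" (4x4, takes a point from world to camera coordinates). Camera axes: x right, y up, looking along -z (the intrinsics and any distortion apply to the point x, -y, -z); pixel columns grow to the right and rows downward; lengths in m; the calibration is good to about 2 mm. A picture is of the moment at which its call begins. calibration takes no time and is no camera call.
A pose or a line that the arm cannot do raises robot.PlanningError and nothing moves.
- workorder.close_job(): hands the job in; it is judged then, once.
Trained networks look in the newest picture that a camera, given by its name, has taken for a name from the list of things; names that differ only in an ending like _2 or _b are one class to them, and where a whole thing is asked for, a point or a joint stands for the part that bears it (a point fixed in the world has none). Each returns a list of dicts, best first, with "p" (0 to 1); they miss things now and then, are a little off and sometimes report something else, mostly with a low value. They report only what shows in the picture. A call takes as long as a camera call. They do not tell look-alikes from the thing itself.
- recognise(label, camera): "rect" ([centre column, centre row, width, height] in pixels, round what is visible of it).
Readings, each from a call of its own:
- robot.current_time_s(): time.
- robot.current_joint_positions(): joint angles.
- robot.current_dq(): joint speeds.
- robot.current_joint_torque(): joint torques, N m.
- robot.current_tool_pos(): TCP position.
- robot.current_eef_rot(): TCP orientation.
- robot.current_contact_force(): force on the tool from outside, world axes, zero at the start.
- robot.current_torque(): the same for the moment, N m.
- robot.current_finger_gap(): opening from 0.0 (shut) to 1.0 (fully open).
- robot.current_gripper_force(): force on a finger pad.
Only numpy, scipy, OpenCV 4.12 (cv2) and the standard library are available. Lean on these libraries where they do the work, as an engineer would, in place of code of your own. Each camera call takes 0.05 s, during which the arm holds its last target. There are 200 camera calls.

## Task

Get the blue tote ready for kiln loading: draw the divider's bolt fully clear of the steel keeper, slide the divider along until it stands in line with the red keeper, and slide the bolt fully home into that. Put every kiln prop on the bench into the tote, lying flat on its floor and lengthwise along the tote, side by side and not stacked: the long props in the long bay, the short ones in the short bay. Leave the vase, the glaze jar and the brush pot where they stand.

Things in the scene. Friction and masses are not known exactly. Their poses are not given: they have to be found in the camera images.
- tote: Blue open tote fixed to the bench, long side along its own y (within 12 degrees of the world's y). Inside 184 mm (x) by 376 mm (y); walls 6 mm thick, rim 45 mm above the bench, floor 6 mm thick. Origin: centre of its underside, on the bench. The long bay is on the divider's +y side, the short bay on its -y side.
- divider (a joint): Slide of the grey divider, an upright plate 8 mm thick across the tote, 54 mm high. Value in m, 0 to 0.15, growing to the tote's -y: plate centre at tote y = 0.060 - value; long bay 0.124 + value, short bay 0.244 - value. In line with the red keeper at 0.104 (no stop there; the bolt enters within about 4 mm either way). Starts at 0.014 to 0.038. About 2.5 N of friction; stays where left.
- divider_tab (a point): Top centre of the yellow grip tab on the divider, 82 mm above the bench: an upright plate 50 mm wide (tote x), 10 mm thick (tote y), standing 28 mm above the divider's top edge, 45 mm to the tote's +x of the divider's middle.
- bolt (a joint): Barrel bolt riding on the divider's top edge. Value in m: 0 = fully drawn, 0.030 = fully home; grows as it moves to the tote's -x (towards the robot). Its steel rod (10 mm diameter, axis 54 mm above the bench) clears the keepers below 0.006. Starts shot into the steel keeper, which then holds the divider. About 2 N of friction; stays where left.
- bolt_knob (a point): Top centre of the bolt's upright brass knob: 12 mm diameter, top 82 mm above the bench, rising 23 mm above the rod. It moves with the bolt and the divider.
- new_keeper (a point): Middle of the gap in the red keeper on the tote's front (-x) rim, 54 mm above the bench: two posts 18 mm apart with a strap over them, their tops 69 mm above the bench. The steel keeper (gap 42 mm) is 78 mm to the tote's +y of it on the same rim.
- long1: Square bar of pinkish fireclay, 200 x 26 x 26 mm, about 257 g, lying loose on the bench. Origin at its middle (13 mm above whatever it lies flat on); its x axis runs along its length. May be absent.
- long2: Square bar of pinkish fireclay, 200 x 26 x 26 mm, about 257 g, lying loose on the bench. Origin at its middle (13 mm above whatever it lies flat on); its x axis runs along its length. May be absent.
- short1: Square bar of cream fireclay, 100 x 26 x 26 mm, about 128 g, lying loose on the bench. Origin at its middle (13 mm above whatever it lies flat on); its x axis runs along its length. May be absent.
- short2: Square bar of cream fireclay, 100 x 26 x 26 mm, about 128 g, lying loose on the bench. Origin at its middle (13 mm above whatever it lies flat on); its x axis runs along its length. May be absent.
- short3: Square bar of cream fireclay, 100 x 26 x 26 mm, about 128 g, lying loose on the bench. Origin at its middle (13 mm above whatever it lies flat on); its x axis runs along its length. May be absent.
- vase: Bystander: unfired pinkish clay vase, 112 mm wide, 142 mm tall, standing on the bench; origin at its foot.
- glaze_jar: Bystander: white glaze jar, 72 mm wide, 95 mm tall; origin at its foot.
- brush_pot: Bystander: blue pot with brushes, 72 mm wide, 95 mm tall, brushes to 200 mm; origin at its foot.
Not all that is in view belongs to the job. What is shaped like the long1 but purple is not meant. What is shaped like the short1 but yellow is not meant.

How it is judged (in metres and radians):
On the way, in this order (a step that is already met when the one before it is completed fails the run):
1. the bolt is drawn clear of the steel keeper (value of joint bolt below 0.006 m), for 0.2 s.
2. the divider stands in line with the red keeper, the bolt still drawn (value of joint divider between 0.099 and 0.109 m and value of joint bolt below 0.008 m), for 0.2 s.
3. the bolt is shot home in the red keeper (value of joint divider between 0.099 and 0.109 m and value of joint bolt above 0.024 m), for 0.2 s.
At the end, for the whole second after the job is handed in: Divider within 5 mm of the red keeper's middle, bolt at least 24 of 30 mm home; every prop present lies flat on the tote floor (centre 14 to 24 mm above the bench), within 0.3 rad of the tote's length, at rest: long ones in the long bay, short ones in the short bay (all of step 3 and x of long1 in the frame of tote between -0.082 and 0.082 m and y of long1 in the frame of tote between 0.05 and 0.098 m and z of long1 in the frame of tote between 0.014 and 0.024 m and angle between the x axis of each of long1, long2, short1, short2, short3 and the y axis of tote, either way round below 0.3 rad and linear speed of each of long1, long2, short1, short2, short3 below 0.03 m/s and x of long2 in the frame of tote between -0.082 and 0.082 m and y of long2 in the frame of tote between 0.05 and 0.098 m and z of long2 in the frame of tote between 0.014 and 0.024 m and x of short1 in the frame of tote between -0.082 and 0.082 m and y of short1 in the frame of tote between -0.15 and -0.088 m and z of short1 in the frame of tote between 0.014 and 0.024 m and x of short2 in the frame of tote between -0.082 and 0.082 m and y of short2 in the frame of tote between -0.15 and -0.088 m and z of short2 in the frame of tote between 0.014 and 0.024 m and x of short3 in the frame of tote between -0.082 and 0.082 m and y of short3 in the frame of tote between -0.15 and -0.088 m and z of short3 in the frame of tote between 0.014 and 0.024 m); the robot touches nothing.
It fails at once if the vase is disturbed (distance of vase from where it was at the start of the episode above 0.03 m or angle between vase's own z axis and vertical above 0.35 rad).
It fails at once if the glaze jar is disturbed (distance of glaze_jar from where it was at the start of the episode above 0.03 m or angle between glaze_jar's own z axis and vertical above 0.35 rad).
It fails at once if the brush pot is disturbed (distance of brush_pot from where it was at the start of the episode above 0.03 m or angle between brush_pot's own z axis and vertical above 0.35 rad).
Of long1, long2 only 1 to 2 are there at a start; the rules pass over those that are not, and their reading is None.
Of short1, short2, short3 only 2 to 3 are there at a start; the rules pass over those that are not, and their reading is None.
At some moment in a run one of long1, long2, short1, short2, short3 may be knocked a few centimetres aside while the robot is not near it.
Once in a run the grip may slacken for a moment while it holds something.
It also fails if it takes over 210 s, if anything falls off the work surface, if the arm or the gripper's body presses on something with over 40 N, if the wrist force passes 120 N, or if a joint passes its speed limit or range.

## Working session

There is one attempt and no reset: what is moved stays moved. The work goes in short steps, each a Python script; the robot and the scene stay as the last script left them, time stands still between calls to the robot, and variables do not carry over. Pictures are saved under pics/ and viewed, at most 14 in all, crops included, and the job is handed in when it is done.

```bash
ls; mkdir -p pics; python3 - <<'E'
from station import robot, fingers, vision, workorder, recognise
import cv2, numpy as np
for c in ("top","side"):
    im=vision.grab_frame(c); cv2.imwrite(f"pics/{c}0.png",im[:,:,::-1])
    k=vision.calibration(c); print(c,k)
    for l in ["tote","divider_tab","bolt_knob","new_keeper","long1","short1","vase","glaze_jar","brush_pot"]:
        try: print(l,[(round(d["p"],2),[round(float(x)) for x in d["rect"]]) for d in recognise(l,c)][:6])
        except Exception as e: print(l,e)
print(robot.current_time_s(),robot.current_eef_rot(),robot.current_tool_pos())
E
```

```text
pics
top {'mtx': array([[387.2492683 ,   0.        , 274.17889019],
       [  0.        , 387.2492683 , 210.54325468],
       [  0.        ,   0.        ,   1.        ]]), 'extrinsics': array([[-0.00131036, -0.99961895, -0.02757239, -0.10079994],
       [ 0.99709479, -0.00340596,  0.07609455, -0.5398481 ],
       [-0.07615946, -0.02739257,  0.99671931, -1.2272305 ],
       [ 0.        ,  0.        ,  0.        ,  1.        ]])}
tote [(0.55, [186, 209, 133, 82])]
divider_tab [(0.57, [173, 205, 16, 56])]
bolt_knob [(0.59, [168, 231, 3, 21]), (0.18, [319, 139, 27, 27])]
new_keeper [(0.58, [186, 210, 129, 79])]
long1 [(0.97, [306, 221, 16, 60]), (0.74, [391, 177, 39, 53]), (0.66, [327, 307, 54, 32])]
short1 [(0.7, [360, 227, 14, 31]), (0.68, [308, 220, 11, 59]), (0.66, [404, 238, 13, 34]), (0.48, [285, 215, 20, 34])]
vase [(0.7, [186, 208, 134, 83]), (0.57, [261, 130, 34, 38])]
glaze_jar [(0.94, [318, 141, 23, 31])]
brush_pot [(0.87, [158, 132, 41, 43])]
side {'mtx': array([[386.5260015 ,   0.        , 273.94092112],
       [  0.        , 386.5260015 , 201.58838657],
       [  0.        ,   0.        ,   1.        ]]), 'extrinsics': array([[-0.7908269 , -0.61202826, -0.00377065,  0.3623724 ],
       [ 0.43671762, -0.5685957 ,  0.69712025, -0.35527896],
       [-0.42880127,  0.54965474,  0.7169443 , -0.87571394],
       [ 0.        ,  0.        ,  0.        ,  1.        ]])}
tote [(0.85, [196, 290, 177, 156])]
divider_tab [(0.68, [190, 286, 55, 56])]
bolt_knob [(0.55, [117, 234, 54, 62]), (0.41, [207, 304, 20, 19])]
new_keeper [(0.56, [196, 290, 178, 152])]
long1 [(0.98, [314, 144, 27, 37]), (0.57, [390, 237, 14, 63])]
short1 [(0.94, [281, 215, 32, 14]), (0.85, [365, 161, 30, 21]), (0.74, [335, 179, 27, 21])]
vase [(0.68, [200, 177, 35, 48])]
glaze_jar [(0.93, [248, 156, 20, 31])]
brush_pot [(0.77, [116, 235, 58, 66])]
1.0 [1.79999372e+02 3.97526486e-04 2.03292904e+01] [ 0.1911003  -0.51574645  0.24831138]
```

View both.

```bash
python3 - <<'E'
import cv2
for c in ("top","side"):
    im=cv2.imread(f"pics/{c}0.png"); cv2.imwrite(f"pics/{c}0b.png",cv2.resize(im,(800,600),interpolation=cv2.INTER_CUBIC))
E
```

```text
(no output)
```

View pics/top0b.png

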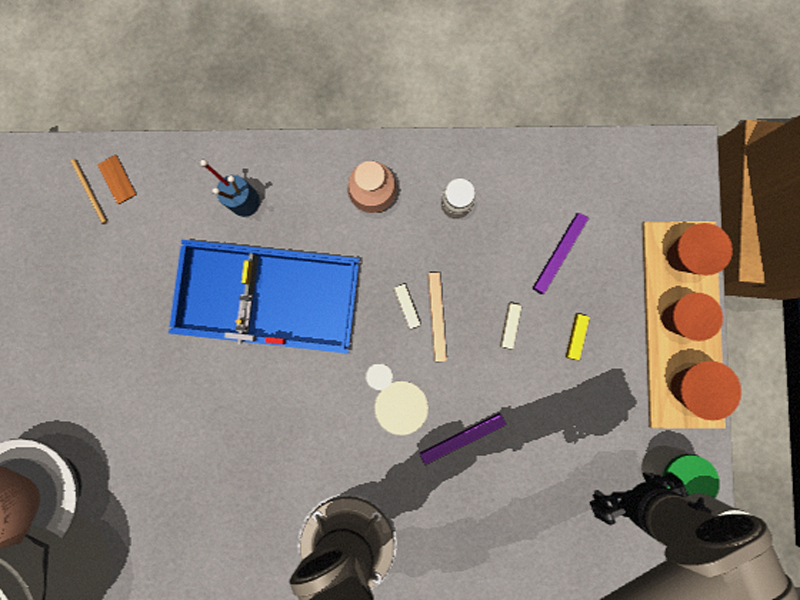

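View pics/side0b.png

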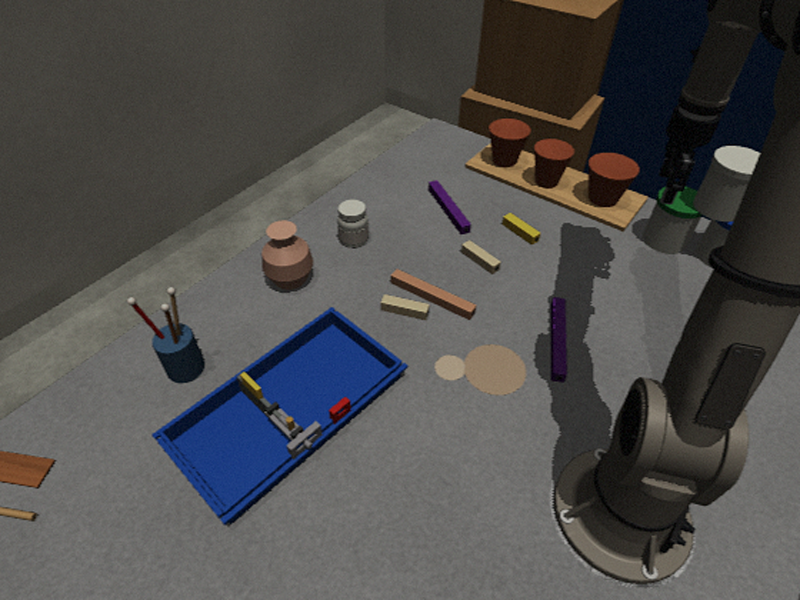

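```bash
cat > h.py <<'E'
from station import robot, fingers, vision, workorder, recognise
import cv2, numpy as np
from scipy.optimize import minimize
CAL={c:vision.calibration(c) for c in ("top","side")}
def proj(c,P):
    k=CAL[c]; q=(k["extrinsics"][:3,:3]@np.atleast_2d(P).T).T+k["extrinsics"][:3,3]
    q=q*[1,-1,-1]; u=(k["mtx"]@q.T).T; return u[:,:2]/u[:,2:]
def back(c,uv,z):
    k=CAL[c]; R=k["extrinsics"][:3,:3]; t=k["extrinsics"][:3,3]
    d=R.T@(np.linalg.inv(k["mtx"])@[uv[0],uv[1],1]*[1,-1,-1]); o=-R.T@t
    return o+d*(z-o[2])/d[2]
def box(x,y,a,L,W,z0,z1):
    s=np.array([[i*L/2,j*W/2] for i in(-1,1) for j in(-1,1)]); r=np.array([[np.cos(a),-np.sin(a)],[np.sin(a),np.cos(a)]])
    b=s@r.T+[x,y]; return np.vstack([np.c_[b,np.full(4,z)] for z in(z0,z1)])
def hull(p): return cv2.convexHull(np.float32(p))
def fitbox(obs,L,W,z0,z1,x0,fixed=None):
    """obs: {cam: observed hull}; returns x,y,angle and mean IoU"""
    def f(p):
        s=0
        for c,h in obs.items():
            m=hull(proj(c,box(*p,L,W,z0,z1))); i=cv2.intersectConvexConvex(m,h)[0]
            s+=i/(cv2.contourArea(m)+cv2.contourArea(h)-i)
        return -s/len(obs)
    best=min((minimize(f,x0,method="Nelder-Mead",options=dict(initial_simplex=np.array([x0]+[np.add(x0,d) for d in np.diag([.02*s,.02,.3])]),xatol=1e-5,fatol=1e-6,maxiter=800)) for s in(1,-1)),key=lambda r:r.fun)
    return best.x,-best.fun
def grab(n=None):
    o={}
    for c in CAL:
        o[c]=vision.grab_frame(c)
        if n: cv2.imwrite(f"pics/{n}_{c}.png",o[c][:,:,::-1])
    return o
def comps(mask,amin=40):
    n,l,s,ce=cv2.connectedComponentsWithStats(mask.astype(np.uint8))
    r=[]
    for i in range(1,n):
        if s[i,4]>=amin:
            ys,xs=np.nonzero(l==i); pts=np.c_[xs,ys].astype(float)
            pts=np.vstack([pts+[a,b] for a in(-.5,.5) for b in(-.5,.5)])
            r.append((ce[i],s[i,4],hull(pts)))
    return r
E
python3 - <<'E'
from h import *
im={c:cv2.imread(f"pics/{c}0.png")[:,:,::-1] for c in CAL}
for c,P in dict(top=dict(long=(306,221),s1=(285,214),s2=(358,228),yel=(404,236),tab=(173,190),bench=(330,220),tote=(220,210),disc=(281,285)),
  side=dict(long=(303,206),s1=(284,214),s2=(336,179),yel=(365,160),tab=(174,267),bench=(310,245),tote=(190,345),disc=(347,258))).items():
    hsv=cv2.cvtColor(np.ascontiguousarray(im[c]),cv2.COLOR_RGB2HSV)
    for n,(u,v) in P.items(): print(c,n,im[c][v,u],hsv[v,u])
    mask=cv2.inRange(hsv,(105,120,60),(130,255,255))
    for ce,a,h in comps(mask,2000): print(c,"tote",ce,a)
E
```

```text
top long [231 204 155] [ 19  84 231]
top s1 [231 228 206] [ 26  28 231]
top s2 [230 229 201] [ 29  32 230]
top yel [229 227  45] [ 30 205 229]
top tab [76 53  5] [ 20 238  76]
top bench [158 149 145] [  9  21 158]
top tote [ 69 128 224] [109 176 224]
top disc [230 224 191] [ 25  43 230]
top tote [187.70095597 206.79062879] 7427
side long [135  95  70] [ 12 123 135]
side s1 [175 163 130] [ 22  66 175]
side s2 [179 169 134] [ 23  64 179]
side yel [140 120  41] [ 24 180 140]
side tab [178 163  60] [ 26 169 178]
side bench [107 108 103] [ 36  12 108]
side tote [95 94 93] [15  5 95]
side disc [149 128 103] [ 16  79 149]
side tote [192.08436458 290.58786183] 9293
```

```bash
cat >> h.py <<'E'
def masks(im):
    out={}
    for c in CAL:
        a=np.ascontiguousarray(im[c]); hsv=cv2.cvtColor(a,cv2.COLOR_RGB2HSV)
        r,g,b=[a[:,:,i].astype(int) for i in range(3)]
        bar=(np.minimum(r,g)>185)&(b<225)&(r-b>12) if c=="top" else (r-b>25)&(r>90)
        out[c]=dict(tote=cv2.inRange(hsv,(105,110,30),(130,255,255))>0, bar=bar, hsv=hsv)
    return out
def bars(im,verbose=True):
    """cream/pinkish bars in the open: list of (kind, x,y,angle_rad,iou)"""
    m=masks(im); res=[]
    cs=comps(m["side"]["bar"],40)
    for ce,a,h in comps(m["top"]["bar"],60):
        p=back("top",ce,.02)
        if not(-.5<p[1]<.5 and .2<p[0]<.8): continue
        q=proj("side",[*p[:2],.015])[0]
        hs=[k for k in cs if np.hypot(*(k[0]-q))<10]
        (w,l)=sorted(cv2.minAreaRect(h)[1])
        sat=np.median(m["top"]["hsv"][:,:,1][int(ce[1])-2:int(ce[1])+3,int(ce[0])-2:int(ce[0])+3])
        L=.2 if l>45 else .1
        if l/w<1.6: continue
        o={"top":h}
        if hs: o["side"]=min(hs,key=lambda k:np.hypot(*(k[0]-q)))[2]
        box_=cv2.boxPoints(cv2.minAreaRect(h)); e=max([box_[1]-box_[0],box_[2]-box_[1]],key=np.linalg.norm)
        d=back("top",ce+e,.026)-back("top",ce,.026)
        x,i=fitbox(o,L,.026,0,.026,[p[0],p[1],np.arctan2(d[1],d[0])])
        res.append((L,sat,*x,i))
        if verbose: print("bar L",L,"sat",sat,"px",ce.round(),"xy",x[:2].round(4),"deg",np.degrees(x[2]).round(1),"iou",round(i,3),list(o))
    return res
E
python3 - <<'E'
from h import *
im={c:cv2.imread(f"pics/{c}0.png")[:,:,::-1] for c in CAL}
bars(im)
m=masks(im)
o={}
for c in CAL: o[c]=max(comps(m[c]["tote"],1000),key=lambda k:k[1])[2]
x0=[*back("top",(186,208),.02)[:2],np.radians(-5.5)]
for s in (o,{"top":o["top"]},{"side":o["side"]}):
    x,i=fitbox(s,.196,.388,0,.045,x0); print("tote",x[:2].round(4),np.degrees(x[2]).round(2),i)
x,i=fitbox(o,.196,.388,0,.045,x0)
np.save("tote.npy",x)
# overlay crops
def T(p): 
    c,s=np.cos(x[2]),np.sin(x[2]); return [x[0]+c*p[0]-s*p[1],x[1]+s*p[0]+c*p[1],p[2]]
out=[]
for c,(u,v,w,h) in dict(top=(115,160,145,100),side=(105,210,190,160)).items():
    k=4; cr=cv2.resize(np.ascontiguousarray(im[c][v:v+h,u:u+w,::-1]),None,fx=k,fy=k,interpolation=cv2.INTER_CUBIC)
    for P in (box(*x,.196,.388,.045,.045)[:4][[0,1,3,2]],[T(p) for p in [(.02,.060-.026,.082),(.07,.060-.026,.082)]]):
        q=((proj(c,np.array(P))-[u,v]+.5)*k).astype(int); cv2.polylines(cr,[q],True,(0,255,0),1)
    cv2.imwrite(f"pics/ov_{c}.png",cr)
E
```

```text
bar L 0.2 sat 80.0 px [306. 222.] xy [ 0.5053 -0.2043] deg -176.2 iou 0.777 ['top', 'side']
bar L 0.1 sat 26.0 px [285. 214.] xy [ 0.5285 -0.136 ] deg -159.7 iou 0.743 ['top', 'side']
bar L 0.1 sat 30.0 px [358. 228.] xy [ 0.4834 -0.3704] deg -13.5 iou 0.745 ['top', 'side']
tote [0.5504 0.1914] -6.41 0.9112597852855423
tote [0.5429 0.1888] -6.17 0.8792076468821606
tote [0.5508 0.1951] -6.41 0.9484739383182822
```

View pics/ov_top.png

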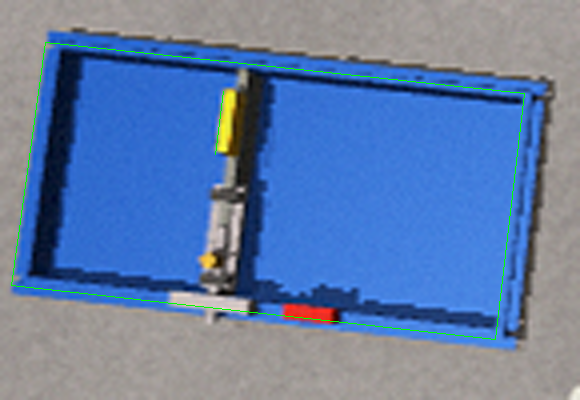

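View pics/ov_side.png

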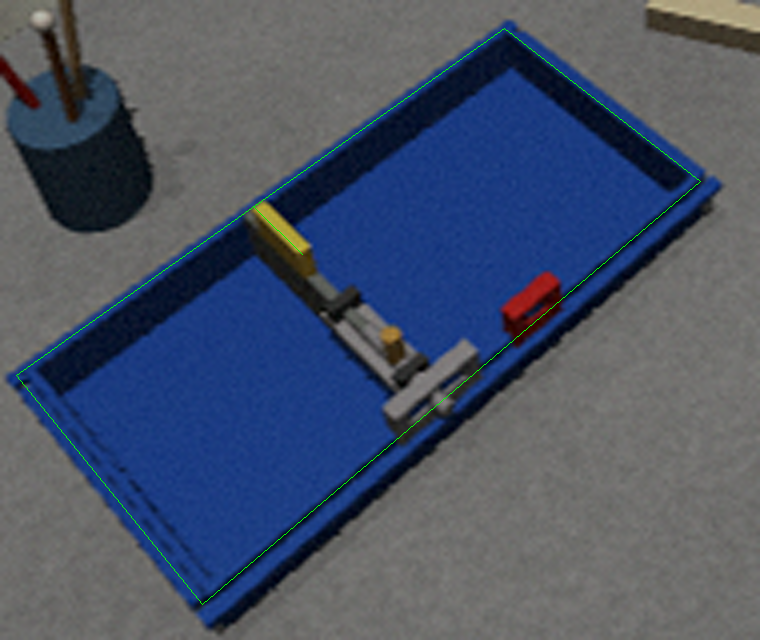

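```bash
python3 - <<'E'
from h import *
im={c:cv2.imread(f"pics/{c}0.png")[:,:,::-1] for c in CAL}
m=masks(im)
for c in CAL:
    k=CAL[c]["extrinsics"]; print(c,"cam at",(-k[:3,:3].T@k[:3,3]).round(3))
    for ce,a,h in comps(m[c]["bar"],40):
        if 250<ce[0]<400 and 130<ce[1]<250: print(c,ce.round(1),a,[np.round(cv2.minAreaRect(h)[1],1)], back(c,ce,.026 if c=="top" else .018).round(4))
    hsv=m[c]["hsv"]
    red=cv2.inRange(hsv,(0,180,100),(6,255,255))|cv2.inRange(hsv,(174,180,100),(180,255,255))
    for ce,a,h in comps(red,10): print(c,"red",ce.round(1),a,"@.06",back(c,ce,.0615 if c=="side" else .069).round(4))
    ye=cv2.inRange(hsv,(22,140,110),(32,255,255))
    for ce,a,h in comps(ye,10): print(c,"yel",ce.round(1),a,"@.082",back(c,ce,.082 if c=="top" else .072).round(4))
print("knob",back("top",(167.3,224.8),.082),back("side",(203,293.3),.082))
# rim outer corners by hand from overlays, z=.045
for c,(u,v),P in (("top",(115,160),[(48,32),(550,78),(518,346),(12,290)]),("side",(105,210),[(8,378),(508,22),(720,182),(212,625)])):
    q=[back(c,(a/4+u-.5,b/4+v-.5),.045)[:2] for a,b in P]; q=np.array(q); print(c,q.round(4).tolist(),"centre",q.mean(0).round(4),
      [np.linalg.norm(q[i]-q[(i+1)%4]).round(3) for i in range(4)],[np.degrees(np.arctan2(*(q[(i+1)%4]-q[i])[::-1])).round(1) for i in range(4)])
E
```

```text
top cam at [ 0.445 -0.136  1.262]
top [305.7 222.1] 412 [array([62.7,  8.4])] [ 0.5018 -0.2027  0.026 ]
top [284.8 213.9] 232 [array([31.9,  9.5])] [ 0.5282 -0.1361  0.026 ]
top [358.  227.8] 235 [array([ 8.9, 31.8])] [ 0.4831 -0.3681  0.026 ]
top red [191.6 237.9] 46 @.06 [0.4518 0.152  0.069 ]
top yel [171.3 189.5] 41 @.082 [0.6012 0.2143 0.082 ]
top yel [404.5 235.5] 271 @.082 [ 0.4579 -0.4965  0.082 ]
side cam at [0.066 0.501 0.877]
side [394.6 131.8] 1579 [array([128.6,  27.3])] [ 0.4444 -0.722   0.018 ]
side [365.1 157. ] 151 [array([29.7,  6.9])] [ 0.4606 -0.5224  0.018 ]
side [336.8 177.1] 165 [array([30.2,  7.3])] [ 0.4844 -0.3727  0.018 ]
side [303.4 202.9] 407 [array([64.6,  8. ])] [ 0.5042 -0.2082  0.018 ]
side [283.3 212. ] 214 [array([34.5,  7.6])] [ 0.5308 -0.1398  0.018 ]
side red [237.1 283.4] 63 @.06 [0.4549 0.1511 0.0615]
side yel [365.1 157.1] 139 @.082 [ 0.4356 -0.4575  0.072 ]
side yel [174.7 266.4] 62 @.082 [0.6061 0.2139 0.072 ]
knob [0.49202458 0.22457219 0.082     ] [0.49025351 0.22846453 0.082     ]
top [[0.678, 0.3717], [0.6384, -0.0324], [0.4264, -0.0079], [0.471, 0.3948]] centre [0.5534 0.1815] [np.float64(0.406), np.float64(0.213), np.float64(0.405), np.float64(0.208)] [np.float64(-95.6), np.float64(173.4), np.float64(83.7), np.float64(-6.4)]
side [[0.6723, 0.3774], [0.6283, -0.0186], [0.421, 0.0022], [0.4621, 0.3993]] centre [0.5459 0.1901] [np.float64(0.398), np.float64(0.208), np.float64(0.399), np.float64(0.211)] [np.float64(-96.3), np.float64(174.3), np.float64(84.1), np.float64(-6.0)]
```

```bash
cat >> h.py <<'E'
TX,TY,TA=.552,.1855,np.radians(-6.1)
CT,ST=np.cos(TA),np.sin(TA)
def t2w(x,y): return np.array([TX+CT*x-ST*y,TY+ST*x+CT*y])
def w2t(x,y): return np.array([CT*(x-TX)+ST*(y-TY),-ST*(x-TX)+CT*(y-TY)])
def stat(s=""):
    p=np.array(robot.current_tool_pos()); print(s,"t",round(robot.current_time_s(),1),"tcp",p.round(4),"tote",w2t(*p[:2]).round(4),"gap",round(robot.current_finger_gap()*85,1),"F",np.round(robot.current_contact_force(),1),"grip",np.round(robot.current_gripper_force(),1))
E
python3 - <<'E'
from h import *
o=[180,0,np.degrees(TA)]
print(robot.tip_reach)
fingers.gripper_to(.5,40)
robot.move_to([.491,.2265,.22],o); stat()
print(robot.line_to([.491,.2265,.080],velocity=.1,f_stop=6)); stat("down")
fingers.gripper_to(0,40); stat("gripped")
im=grab("g1")
E
```

```text
0.017
 t 4.3 tcp [0.4916 0.2254 0.2198] tote [-0.0643  0.0333] gap 42.3 F [-0.1  0.5 -0.8] grip 0.0
False
down t 5.9 tcp [0.4915 0.2269 0.0807] tote [-0.0646  0.0347] gap 42.5 F [0.9 0.  0.6] grip 0.0
gripped t 6.2 tcp [0.4913 0.2274 0.0807] tote [-0.0648  0.0352] gap 10.1 F [0.1 0.9 2.2] grip 39.1
```

```bash
python3 - <<'E'
from h import *
p=np.array(robot.current_tool_pos()); d=np.array([CT,ST])
print(robot.line_to([*(p[:2]+.032*d),p[2]],velocity=.04,f_stop=14)); stat("drawn")
robot.pause(.3)
im=grab("g2")
for c,(u,v,w,h) in dict(top=(115,160,145,100),side=(105,210,190,160)).items():
    print(c)
a=cv2.resize(im["side"][210:370,105:295,::-1],(570,480),interpolation=cv2.INTER_CUBIC); cv2.imwrite("pics/g2.png",a)
E
```

```text
False
drawn t 7.3 tcp [0.5192 0.2244 0.0806] tote [-0.0367  0.0352] gap 10.2 F [-9.8 -0.7  9.9] grip 39.9
top
side
```

View pics/g2.png

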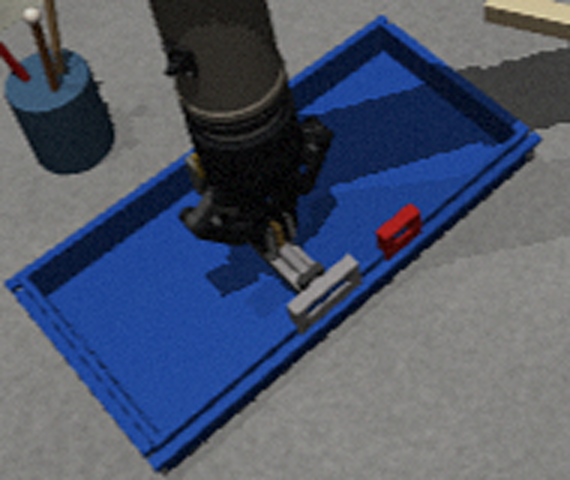

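```bash
python3 - <<'E'
from h import *
robot.line_to([*t2w(-.0365,-.044),.0806],velocity=.05); robot.pause(.3); stat("slid")
im=grab("g3")
a=cv2.resize(im["side"][240:320,175:275,::-1],(800,640)[:2] if 0 else (750,600),interpolation=cv2.INTER_CUBIC); cv2.imwrite("pics/g3.png",a)
E
```

```text
slid t 9.7 tcp [0.5104 0.1464 0.0806] tote [-0.0373 -0.0433] gap 10.1 F [-3.3  1.6  6.3] grip 39.4
```

View pics/g3.png

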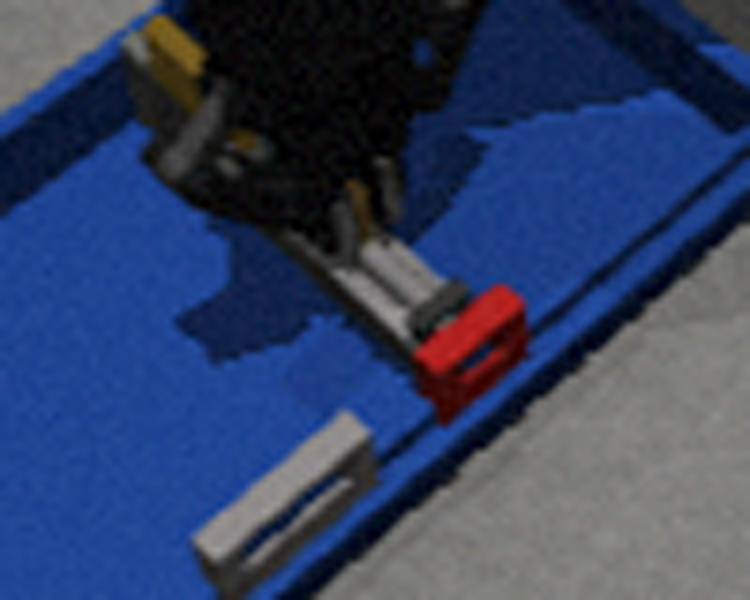

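```bash
python3 - <<'E'
from h import *
print(robot.line_to([*t2w(-.070,-.0437),.0806],velocity=.04,f_stop=12)); robot.pause(.3); stat("shot")
im=grab("g4")
a=cv2.resize(im["side"][240:320,175:275,::-1],(750,600),interpolation=cv2.INTER_CUBIC); cv2.imwrite("pics/g4.png",a)
E
```

```text
True
shot t 10.9 tcp [0.4804 0.1493 0.0806] tote [-0.0673 -0.0436] gap 10.1 F [-1.9 -2.6  4.7] grip 39.7
```

View pics/g4.png

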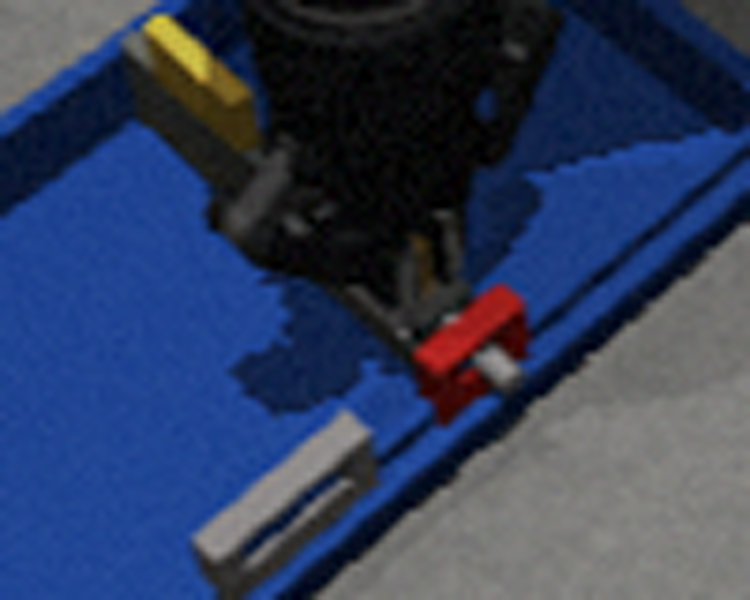

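```bash
cat >> h.py <<'E'
def yaws(a):
    a=(np.degrees(a)+90)%180-90; return [a,a-180 if a>0 else a+180]
def goto(xy,z,a,via=robot.move_to):
    """move to the half-turn-equivalent yaw needing the least joint travel"""
    q=np.array(robot.current_joint_positions()); best=None
    for y in yaws(a):
        j=robot.inverse_kinematics([*xy,z],[180,0,y])
        if j is not None and abs(j[6])<170:
            d=np.abs(np.array(j)-q).max()
            if best is None or d<best[0]: best=(d,y)
    robot.move_to([*xy,z],[180,0,best[1]]); return best[1]
def pick(xy,a,op=.55):
    fingers.gripper_to(op,60); goto(xy,.15,a)
    if robot.line_to([*xy,.020],velocity=.12,f_stop=8): stat("touched early"); return False
    fingers.gripper_to(0,60); stat("grip")
    robot.line_to([*xy,.16],velocity=.12); robot.pause(.2); stat("lift")
    return robot.current_finger_gap()*85>18
def place(tx,ty,op=.5):
    xy=t2w(tx,ty); goto(xy,.16,TA+np.pi/2); robot.pause(.1); stat("above")
    if robot.current_finger_gap()*85<18: return False
    hit=robot.line_to([*xy,.028],velocity=.07,f_stop=7); stat("down hit=%s"%hit)
    if hit and robot.current_tool_pos()[2]>.036: return False
    fingers.gripper_to(op); robot.line_to([*xy,.17],velocity=.15); return True
E
python3 - <<'E'
from h import *
fingers.gripper_to(.5); p=robot.current_tool_pos(); robot.line_to([*p[:2],.20],velocity=.15)
im=grab("b1"); m=masks(im)
b=bars(im)
for c in CAL:
    for ce,a,h in comps(m[c]["bar"],60):
        r=cv2.minAreaRect(h)
        if 250<ce[0]<400 and 130<ce[1]<260: print(c,ce.round(1),a,np.round(r[1],1),back(c,ce,.026 if c=="top" else .018).round(4))
E
```

```text
bar L 0.2 sat 77.0 px [306. 222.] xy [ 0.5053 -0.2043] deg -176.1 iou 0.805 ['top', 'side']
bar L 0.1 sat 23.0 px [285. 213.] xy [ 0.5287 -0.1361] deg -159.6 iou 0.738 ['top', 'side']
bar L 0.1 sat 28.0 px [358. 228.] xy [ 0.4838 -0.3702] deg -13.1 iou 0.751 ['top', 'side']
bar L 0.1 sat 44.0 px [126. 223.] xy [0.505  0.3717] deg -66.9 iou 0.382 ['top']
bar L 0.2 sat 60.0 px [268. 280.] xy [ 0.3474 -0.0611] deg -164.1 iou 0.511 ['top', 'side']
top [305.9 222.2] 436 [62.7  8.5] [ 0.5015 -0.2033  0.026 ]
top [284.5 213.4] 226 [31.9  9.7] [ 0.5298 -0.1354  0.026 ]
top [358.1 227.7] 235 [ 9.  31.8] [ 0.4836 -0.3684  0.026 ]
side [393.9 131.3] 1714 [128.6  27.9] [ 0.4481 -0.7235  0.018 ]
side [365.1 157. ] 156 [29.7  7.2] [ 0.4605 -0.5222  0.018 ]
side [336.7 177.1] 169 [30.4  7.5] [ 0.4844 -0.3726  0.018 ]
side [303.4 203. ] 419 [64.6  8.1] [ 0.5041 -0.208   0.018 ]
side [283.3 212.1] 221 [34.5  7.8] [ 0.5304 -0.1398  0.018 ]
```

Candidates in the top view: long shapes are at (306,222) pinkish, and (392,177) and (324,307) purple. Short shapes are at (285,213) and (358,228) cream, and (404,236) yellow. The pinkish and cream ones fit the description; I'll check them in one enlarged crop.

```bash
python3 -c "
import cv2
a=cv2.imread('pics/b1_top.png')[140:330,260:430]; cv2.imwrite('pics/b1c.png',cv2.resize(a,(510,570),interpolation=cv2.INTER_CUBIC))"
```

```text
(no output)
```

View pics/b1c.png

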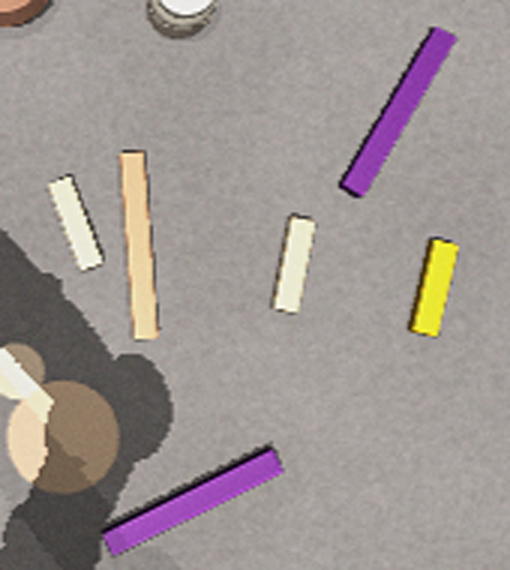

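The crop shows one pinkish long bar and two cream short bars. The purple and yellow bars are look-alikes. I'll take the nearest short bar first.

```bash
python3 - <<'E'
from h import *
ok=pick((.530,-.1375),np.radians(20.4)); print(ok)
if ok: print(place(-.045,-.118)); stat("end")
im=grab("b2"); bars(im)
E
```

```text
grip t 15.4 tcp [ 0.5309 -0.1374  0.0211] tote [ 0.0133 -0.3233] gap 24.6 F [-0.2  0.3  4. ] grip 61.2
lift t 16.9 tcp [ 0.5296 -0.1375  0.1594] tote [ 0.0121 -0.3235] gap 24.7 F [-0.6 -0.5 -1.9] grip 60.4
True
above t 17.8 tcp [0.4957 0.0702 0.1596] tote [-0.0438 -0.1206] gap 25.0 F [ 0.4 -0.1 -1.7] grip 60.4
down hit=False t 19.9 tcp [0.495  0.073  0.0283] tote [-0.0447 -0.1179] gap 24.9 F [-0.6 -0.6 -0.4] grip 60.4
True
end t 21.3 tcp [0.494  0.0725 0.169 ] tote [-0.0456 -0.1185] gap 42.6 F [ 0.2 -0.5 -0.6] grip 0.0
bar L 0.2 sat 80.0 px [305. 216.] xy [ 0.5083 -0.2041] deg -176.2 iou 0.699 ['top', 'side']
bar L 0.1 sat 44.0 px [174. 215.] xy [0.5305 0.2148] deg -62.7 iou 0.458 ['top']
bar L 0.1 sat 29.0 px [358. 228.] xy [ 0.4838 -0.3701] deg -13.1 iou 0.75 ['top', 'side']
```

```bash
python3 - <<'E'
from h import *
goto((.48,.05),.25,TA+np.pi/2)
ok=False
im=grab("b3"); m=masks(im)
for ce,a,h in comps(m["side"]["bar"],100):
    if 250<ce[0]<350 and 150<ce[1]<250: print("side",ce.round(1),a,back("side",ce,.018).round(4))
d=back("side",ce,.018)
ok=pick((.503,-.2055),np.radians(3.9)); print(ok)
if ok: print(place(0,.074)); stat("end")
im=grab("b4"); bars(im)
E
```

```text
side [336.7 177.1] 168 [ 0.4847 -0.3727  0.018 ]
side [304.  203.2] 400 [ 0.5023 -0.2085  0.018 ]
grip t 24.8 tcp [ 0.504  -0.205   0.0211] tote [-0.0063 -0.3934] gap 24.6 F [-1.3  2.   5.9] grip 61.3
lift t 26.3 tcp [ 0.5026 -0.2054  0.1593] tote [-0.0076 -0.3939] gap 25.0 F [-0.5 -0.  -3.4] grip 60.2
True
above t 28.1 tcp [0.561  0.2569 0.1598] tote [0.0013 0.0719] gap 25.0 F [-0.   0.4 -3.5] grip 60.2
down hit=False t 30.1 tcp [0.5601 0.2593 0.0284] tote [0.0002 0.0742] gap 24.7 F [-0.5 -0.3 -3. ] grip 60.2
True
end t 31.5 tcp [0.5594 0.2585 0.1688] tote [-0.0004  0.0733] gap 42.7 F [-0.5  0.1 -1. ] grip 0.0
bar L 0.1 sat 102.0 px [155. 203.] xy [0.5697 0.3035] deg -96.8 iou 0.565 ['top', 'side']
bar L 0.1 sat 28.0 px [358. 228.] xy [ 0.4838 -0.3702] deg -13.1 iou 0.755 ['top', 'side']
bar L 0.1 sat 46.0 px [220. 224.] xy [0.4959 0.0705] deg -95.8 iou 0.753 ['top', 'side']
bar L 0.1 sat 33.0 px [261. 263.] xy [ 0.3894 -0.0602] deg -183.4 iou 0.399 ['top', 'side']
bar L 0.1 sat 59.0 px [293. 288.] xy [ 0.2955 -0.1608] deg -13.3 iou 0.621 ['top', 'side']
```

```bash
python3 - <<'E'
from h import *
ok=pick((.484,-.3705),np.radians(-13.1)); print(ok)
if ok: print(place(.045,-.118)); stat("end")
robot.move_to([.40,-.30,.28],[180,0,0])
im=grab("f1"); bars(im)
for c,(u,v,w,h) in dict(top=(115,150,285,180),side=(95,130,300,240)).items():
    cv2.imwrite(f"pics/f1c_{c}.png",cv2.resize(im[c][v:v+h,u:u+w,::-1],None,fx=2.5,fy=2.5,interpolation=cv2.INTER_CUBIC))
E
```

```text
grip t 35.7 tcp [ 0.4849 -0.3708  0.0212] tote [-0.0076 -0.5603] gap 24.9 F [ 0.8 -0.   5.2] grip 61.5
lift t 37.2 tcp [ 0.4837 -0.3703  0.1593] tote [-0.0089 -0.5599] gap 24.8 F [-0.5  0.4 -1. ] grip 60.9
True
above t 38.9 tcp [0.5847 0.0612 0.1597] tote [ 0.0457 -0.1202] gap 25.1 F [-0.7  0.2 -1.3] grip 60.9
down hit=False t 41.0 tcp [0.5845 0.0635 0.0284] tote [ 0.0453 -0.1179] gap 24.5 F [ 0.8 -0.5 -0.3] grip 60.9
True
end t 42.4 tcp [0.5835 0.0629 0.1689] tote [ 0.0444 -0.1185] gap 42.4 F [-0.7 -0.  -0.2] grip 0.0
bar L 0.1 sat 35.0 px [224. 196.] xy [0.5864 0.06  ] deg -96.2 iou 0.637 ['top', 'side']
bar L 0.2 sat 99.0 px [170. 205.] xy [0.5609 0.2525] deg -96.5 iou 0.773 ['top']
bar L 0.1 sat 27.0 px [220. 224.] xy [0.4959 0.0708] deg -95.8 iou 0.764 ['top', 'side']
```

View pics/f1c_top.png

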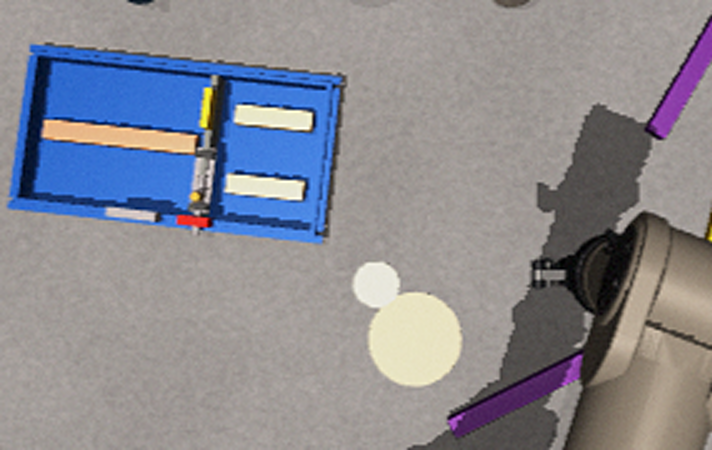

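View pics/f1c_side.png

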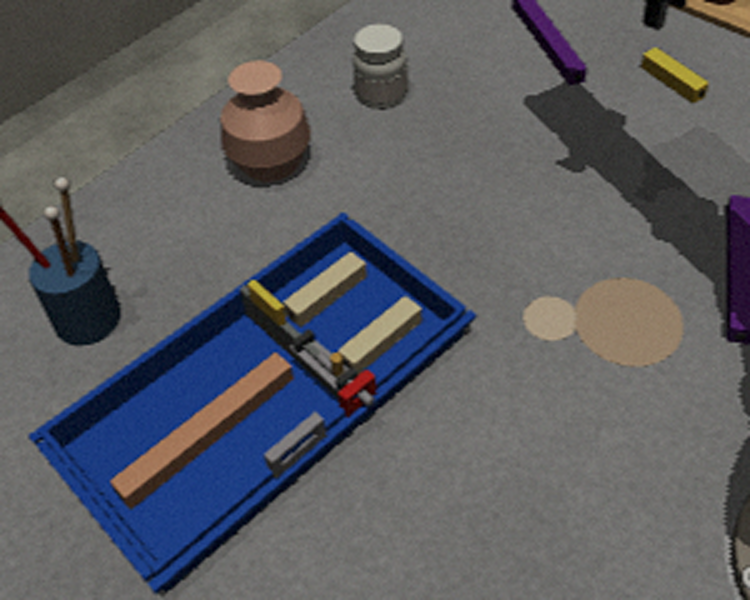

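```bash
python3 -c "
from station import workorder; print(workorder.close_job())"
```

```text
the job is handed in; nothing more can be done
None
```

I handed the job in (no verdict came back): the divider is bolted home in the red keeper, the one long and two short props lie flat in their bays, and the vase, glaze jar and brush pot were not touched.

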